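# Zero the counter under its push-latch cover

## Robot

A 6-joint arm with a two-finger parallel gripper is mounted at the origin on the work surface. World frame = base frame: x ahead of the robot, y to its left, z up, the work surface at z = 0. Lengths are in m, angles in rad, forces in N, time in s.
With the tool pointing down it reaches from about 0.25 to 0.775 m from the base axis. Payload 4 kg.
Tool frame: the origin (TCP) lies between the finger pads; the fingertips stand 11 mm ahead of it and the grasp point (between the pads) lies 8 mm behind it; z points along the fingers, y is the direction in which the jaws open and shut (so a half turn about z gives the same grasp; the last joint's range is limited). The gripper opens to 85 mm and grips with 20 to 120 N. Pads are 22 mm wide; open, the fingers measure 114 mm over their backs; the gripper's body (76 mm by 85 mm) begins 54 mm behind the grasp point. The pads swing forward as they close: fully open they stand 13 mm farther back than shut.
Start: joints at [-1.417, 0.087, 1.371, -0, 1.684, -0.103], TCP at [0.14, -0.532, 0.242] pointing down, gripper open.
Joint ranges: [-3.1, 3.1], [-0.76, 2.03], [0.27, 2.55], [-1.08, 4.22], [0.17, 2.65], [-2.57, 2.57]. Speed limits (rad/s): [2.79, 2.79, 3.14, 3.14, 3.14, 3.14].

## Interface

Orientations are given as a unit quaternion [w, x, y, z].
In Python, from bench import monitor, vision, robot gives the robot as it stands.
- The arm moves only by the tool move_arm, never from a script. Its arguments are lists of equal length, an entry for each row: "gripper": the finger opening in m, from 0 to 0.0854; "dp": the shift along the tool's x, y, z in m, a list of three; "turn": the turn about the tool's z in degrees. In form: {"gripper": [gripper, ...], "dp": [[dx, dy, dz], ...], "turn": [turn, ...]}. A call has exactly 8 rows; each row shifts and turns the commanded pose from where the row before left it, along the tool's axes as they then stand; what a row does not reach is not made up. A row lasts 1/10 s, in which the tool goes at most 50 mm and 8.59 degrees, less where a joint would pass 70% of its speed; a pose out of reach is approached as far as the arm can. A call is refused whole if a number of a shift passes 0.05 or a number of a turn 8.59, either way. A call with a gripper value outside its range is refused whole. The fingers move at their own pace and stop on an object; the grip force is fixed at half the most. Time passes only in rows, so rows that do not move let the fingers close, or fill a call up. It gives the time, the measured TCP pose, the force and the opening at its end, in the units of the state.
- monitor.state(): the state, without advancing time (a new reading comes with each control period).
- vision.read_camera(name): name is "scene" or "top" or "wrist"; returns (picture, depth): 480x640x3 uint8, blue, green, red; 480x640 float32, m along the optical axis (not along the pixel's ray), 0 where there is no reading.
- vision.get_calibration(name): a dict with "fx", "fy", "cx", "cy" (pixels), "extrinsics" (4x4, takes a point from camera to world coordinates). Camera axes: x right, y down, z forward; pixel columns grow to the right and rows downward; lengths in m; the calibration is good to about 2 mm. A picture is of the moment at which its call begins: read the wrist's pose just before it. get_calibration takes no time and is no camera call; for the wrist camera it gives the pose at the moment of the call.
- robot.finish_job(): hands the job in, once; it reports no verdict.
The state is a dict: "t": time; "joint_pos": joint angles; "dq": joint speeds; "effort": joint torques, N m; "tcp_pos": TCP position; "orientation": TCP orientation; "ft_force": force on the tool from outside, world axes, zero at the start; "ft_torque": the same for the moment, N m; "gripper_width": finger opening in m.
Only numpy, scipy, OpenCV 4.12 (cv2) and the standard library are available. Lean on these libraries where they do the work, as an engineer would, in place of code of your own. Each camera call takes 0.05 s, during which the arm holds its last target. There are 200 camera calls.

## Task

Zero the wider of the two grey counter boxes on the packing bench: press down the free end of its shut cover and let go so that the cover springs up, press the button underneath all the way in, then push the cover back down and press it until it latches shut again, and come away. Work with the fingertips only: grip and lift nothing, keep the narrower counter shut, and leave everything else on the bench where it is.

Things in the scene. Friction and masses are not known exactly. Their poses are not given: they have to be found in the camera images.
- wide: wider counter box, grey, fixed: 130 (x) x 160 (y) x 66 mm high, yaw within 0.4 rad. Origin: centre of its underside; x from its hinge side (nearer the robot) to its latch side, y along the hinge, z up. Its top is an open recess 129 mm wide (y), x from -57 to +47 mm, floor at z 30, walls up to z 66 all round; the cover lies inside the walls
- wide_hinge (a point): middle of the cover's hinge line, fixed on the wide box at its x -55, y 0, z 66 mm; axes as the box. Cover: bare aluminium plate, 125 mm wide along the hinge, from 2 to 101 mm from the hinge line; outer face 8 mm and underside 2 mm above the hinge line when shut. Fully open it stands all but upright
- wide_press (a point): point on the middle of the wide cover's outer face, 75 mm from the hinge line, at a round dark finger mark, where to press; moves with the cover (x: hinge to free edge, z: out of the face). To shut the open cover push this outer face over from the robot's side, away and down (weak spring, about 1 N at the edge), then press it in to the stop (about 5 N near the end)
- wide_cover (a joint): angle of the wide cover (rad): 0 latched shut, level; positive opens up towards the robot, 1.48 fully open; negative pressed in, stop at -0.075. Push-push latch: each full press to the stop (3 to 5 N) toggles it. Latched: on release it swings up to 1.48 in about 1 s. Open: pressed past -0.055, it returns to 0 and stays on release; pressed less, it springs up again
- wide_button (a joint): travel of the wide counter's button (m): 0 = out, 0.005 = fully in, hard stop; springs back by itself; about 5 N fully in
- wide_button_top (a point): middle of the top of the wide counter's button: plain grey, round, 28 mm across, top 52 mm above the bench and 14 mm below the box's rim, standing upright 70 mm from the hinge line towards the latch side; moves with it; only reachable while the cover is open
- narrow: the narrower counter box, of the same kind, to be left shut: 130 x 105 x 66 mm, cover 70 mm wide; origin and axes as the wide one. The two boxes stand left and right of the middle, which one where varies
- narrow_cover (a joint): angle of the narrow counter's cover (rad), 0 = latched shut, positive = open
- tape_roll: bystander: small roll of brown tape lying flat, ring 60 mm across, 24 mm high; origin at the centre of its underside
- carton: bystander: small brown carton 70 x 50 x 45 mm high; origin at the centre of its underside
- jar: bystander: clear jar with a steel lid, 54 mm across, 65 mm high; origin at the centre of its underside
- wrench: bystander: steel wrench 150 mm long lying flat; origin at its middle, on the underside
- long_box: bystander: flat whitish box 110 x 55 x 35 mm high; origin at the centre of its underside
- spool: bystander: black spool standing on end, 70 mm across, 45 mm high; origin at the centre of its underside
- cutter: bystander: grey box cutter 150 mm long, 18 mm high, lying flat; origin at the underside of its handle

How it is judged:
On the way, in this order (a step that is already met when the one before it is completed fails the run):
1. the wide counter's cover has popped open, its button not yet pressed (value of joint wide_cover above 1.1 rad and value of joint wide_button below 0.002 m), for 0.2 s.
2. with the cover open, the button under it is pressed fully in (value of joint wide_cover above 0.9 rad and value of joint wide_button above 0.004 m), for 0.1 s.
3. the cover is pushed shut again (value of joint wide_cover below 0.05 rad), for 0.2 s.
At the end, for the whole second after the job is handed in: The wide counter's cover is latched shut (joint within 0.03 rad of 0, staying there by itself), its button is out again, the narrow counter's cover is shut (below 0.05 rad), and every bystander is within 30 mm of where it began (value of joint wide_cover between -0.03 and 0.03 rad and value of joint wide_button below 0.0015 m and value of joint narrow_cover below 0.05 rad and distance of each of tape_roll, carton, jar, wrench, long_box, spool, cutter from where it was at the start of the episode below 0.03 m); the robot touches nothing.
It fails at once if the narrow counter's cover opened (value of joint narrow_cover above 0.15 rad).
It fails at once if a bystander pushed away, lifted or carried (more than 30 mm) (distance of any of tape_roll, carton, jar, wrench, long_box, spool, cutter from where it was at the start of the episode above 0.03 m).
It also fails if it takes over 58 s, if anything falls off the work surface, if the arm or the gripper's body presses on something with over 40 N, if the wrist force passes 120 N, or if a joint passes its speed limit or range.

## Working session

There is one attempt and no reset: what is moved stays moved. The work goes in short steps, Python scripts to look and compute and a tool call to move; the robot and the scene stay as the last step left them, time stands still between calls to the robot, and variables do not carry over. Pictures are saved under pics/ and viewed, about 8 in all and at most 12, crops included, and the job is handed in when it is done.

Besides the shell and the picture viewer there is one more tool, called after "Call:" as name(argument=value, ...), one argument or row to a line, values as JSON. move_arm: Moves the arm, as the interface text tells. Its arguments: {"type":"object","properties":{"gripper":{"type":"array"},"dp":{"type":"array"},"turn":{"type":"array"}},"required":["gripper","dp","turn"]}

```bash
mkdir -p pics; ls; cat > h.py <<'E'
import numpy as np, cv2
from bench import monitor, vision, robot
def cam(n):
    c=vision.get_calibration(n); p,d=vision.read_camera(n); return p,d,c
def pts(uv,d,c):
    u,v=np.array(uv,float).T
    P=np.stack([(u-c['cx'])/c['fx']*d,(v-c['cy'])/c['fy']*d,d,np.ones_like(u)])
    return (np.array(c['extrinsics'])@P)[:3].T
def plane(uv,z,c):
    E=np.array(c['extrinsics']);u,v=np.array(uv,float).T
    r=np.stack([(u-c['cx'])/c['fx'],(v-c['cy'])/c['fy'],np.ones_like(u)]);r=(E[:3,:3]@r).T
    return E[:3,3]+r*((z-E[2,3])/r[:,2])[:,None]
E
python3 - <<'E'
from h import *
for n in('scene','top'):
    p,d,c=cam(n); cv2.imwrite(f'pics/{n}0.png',p); np.savez(f'{n}0.npz',p=p,d=d,E=c['extrinsics'],k=[c['fx'],c['fy'],c['cx'],c['cy']])
    print(n,np.round(c['extrinsics'],3).tolist(),c['fx'])
print(monitor.state())
E
```

```text
pics
scene [[0.848, 0.404, -0.344, 0.981], [0.53, -0.622, 0.576, -0.708], [0.018, -0.671, -0.741, 0.987], [0.0, 0.0, 0.0, 1.0]] 564.4704194591055
top [[-0.017, -0.995, 0.1, 0.398], [-1.0, 0.018, 0.009, -0.005], [-0.011, -0.1, -0.995, 1.425], [0.0, 0.0, 0.0, 1.0]] 522.5566891854443
{'t': 0.1, 'joint_pos': array([-1.41705765e+00,  8.79168768e-02,  1.37211702e+00, -4.26513591e-06,
        1.68357381e+00, -1.03105375e-01]), 'dq': array([ 0.00066053, -0.00083971, -0.00337098, -0.00224239,  0.00026142,
        0.00092126]), 'effort': array([ 2.33719788e-03, -3.53015184e+01, -3.14219534e+01, -1.30567119e-04,
        7.97998830e-03,  5.12073285e-06]), 'tcp_pos': array([ 0.13964319, -0.53154502,  0.24122953]), 'orientation': array([-1.00714918e-03,  9.91764746e-01,  1.28069020e-01, -2.76230317e-05]), 'ft_force': array([-0.47757393,  0.78857774,  0.0928345 ]), 'ft_torque': array([ 0.03552191, -0.03555032, -0.00455879]), 'gripper_width': 0.08556602406749793}
```

View pics/top0.png

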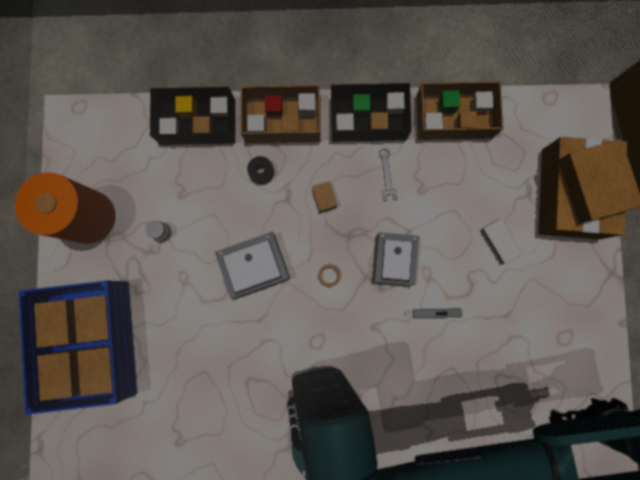

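View pics/scene0.png

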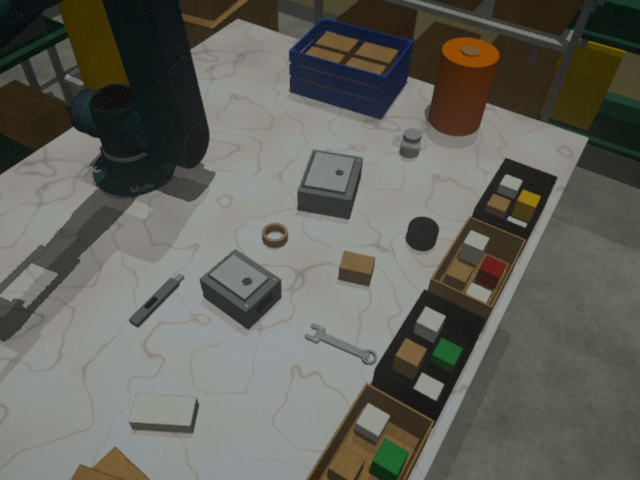

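The top view shows the wide box at (252,265) with its mark at about (248,257). The narrow box is at (397,260). In the scene view the wide box's mark is at about (339,172). Next I'll measure the marks and the cover.

```bash
python3 - <<'E'
from h import *
def load(n):
    z=np.load(f'{n}0.npz');k=z['k'];return z['p'],z['d'],dict(fx=k[0],fy=k[1],cx=k[2],cy=k[3],extrinsics=z['E'])
def mark(p,u,v,r=7):
    g=p[v-r:v+r+1,u-r:u+r+1].astype(float).mean(2); w=np.clip(np.median(g)-15-g,0,None)
    y,x=np.mgrid[-r:r+1,-r:r+1]; return np.array([u+(w*x).sum()/w.sum(),v+(w*y).sum()/w.sum()])
T=load('top');S=load('scene')
mt=mark(T[0],248,257);ms=mark(S[0],339,172);print(mt,ms)
# triangulate
A=[];b=[]
rays=[]
for m,(p,d,c) in((mt,T),(ms,S)):
    E=c['extrinsics'];r=plane([m],0,c)[0]-E[:3,3];r/=np.linalg.norm(r);M=np.eye(3)-np.outer(r,r);A.append(M);b.append(M@E[:3,3])
X=np.linalg.solve(sum(A),sum(b));print('mark tri',X,[np.linalg.norm(M@X-q) for M,q in zip(A,b)])
for m,(p,d,c) in((mt,T),(ms,S)): print('plane .074',plane([m],.074,c), 'depth',pts([m],d[int(m[1])+0,int(m[0])],c))
# points from depth: box rim/cover
for n,(p,d,c) in(('top',T),('scene',S)):
    v,u=np.mgrid[0:480,0:640];uv=np.stack([u.ravel(),v.ravel()],1);P=pts(uv,d.ravel(),c)
    R=np.hypot(P[:,0]-X[0],P[:,1]-X[1])<.14
    k=R&(P[:,2]>.055)&(P[:,2]<.09)
    m=k.reshape(480,640).astype(np.uint8)
    cn=max(cv2.findContours(m,0,2)[0],key=cv2.contourArea)
    Q=plane(cv2.minAreaRect(cn)[0:1],.066,c)
    pl=plane(cn[:,0],.066,c)[:,:2].astype(np.float32);r=cv2.minAreaRect(pl);print(n,'rim rect',r,'z med',np.median(P[k,2]))
    # bright cover
    g=p.mean(2);mm=(m>0)&(g>np.percentile(g[m>0],35)); mm=(m*(g>(cv2.threshold(g[m>0].astype(np.uint8),0,255,cv2.THRESH_OTSU)[0]))).astype(np.uint8)
    cn=max(cv2.findContours(mm,0,2)[0],key=cv2.contourArea);pl=plane(cn[:,0],.074,c)[:,:2].astype(np.float32);print('  cover',cv2.minAreaRect(pl))
E
```

```text
[248.01739421 257.14450577] [338.96512887 172.20576132]
mark tri [0.4937722  0.20584596 0.07440071] [np.float64(0.0003627128753179613), np.float64(0.0003627128753179546)]Traceback (most recent call last):
  File "<stdin>", line 15, in <module>
  File "h.py", line 7, in pts
    P=np.stack([(u-c['cx'])/c['fx']*d,(v-c['cy'])/c['fy']*d,d,np.ones_like(u)])
    raise ValueError('all input arrays must have the same shape')
ValueError: all input arrays must have the same shape
```

```bash
python3 - <<'E'
from h import *
X=np.array([.4938,.2058])
for n in('top','scene'):
    z=np.load(f'{n}0.npz');k=z['k'];p,d,c=z['p'],z['d'],dict(fx=k[0],fy=k[1],cx=k[2],cy=k[3],extrinsics=z['E'])
    v,u=np.mgrid[0:480,0:640];uv=np.stack([u.ravel(),v.ravel()],1);P=pts(uv,d.ravel(),c)
    k=(np.hypot(P[:,0]-X[0],P[:,1]-X[1])<.14)&(P[:,2]>.055)&(P[:,2]<.09)
    m=k.reshape(480,640).astype(np.uint8)
    cn=max(cv2.findContours(m,0,2)[0],key=cv2.contourArea)
    print(n,'rim',cv2.minAreaRect(plane(cn[:,0],.066,c)[:,:2].astype(np.float32)),np.median(P[k,2]))
    g=p.mean(2).astype(np.uint8);t=cv2.threshold(g[m>0],0,255,cv2.THRESH_OTSU)[0]
    mm=m*(g>t).astype(np.uint8);cn=max(cv2.findContours(mm,0,2)[0],key=cv2.contourArea)
    pl=plane(cn[:,0],.074,c)[:,:2].astype(np.float32);r=cv2.minAreaRect(pl);print('cover',r,np.round(cv2.boxPoints(r),3).tolist())
E
```

```text
top rim ((0.47303909063339233, 0.19785813987255096), (0.13203804194927216, 0.16077259182929993), 18.88619613647461) 0.07129956953098104
cover ((0.47184088826179504, 0.19812197983264923), (0.09698264300823212, 0.12347231805324554), 18.77482032775879) [[0.4059999883174896, 0.2409999966621399], [0.44600000977516174, 0.12399999797344208], [0.5379999876022339, 0.1550000011920929], [0.49799999594688416, 0.2720000147819519]]
scene rim ((0.47929173707962036, 0.1937229037284851), (0.1321759819984436, 0.17166736721992493), 19.0410213470459) 0.07089070462010444
cover ((0.4718050956726074, 0.1990126222372055), (0.09803874790668488, 0.12696009874343872), 18.837810516357422) [[0.4050000011920929, 0.24300000071525574], [0.44600000977516174, 0.12300000339746475], [0.5389999747276306, 0.1550000011920929], [0.49799999594688416, 0.2750000059604645]]
```

The mark triangulates to (0.494, 0.206, 0.074), and the yaw is about 18.8°. The cover rectangle agrees: it puts the hinge at (0.423, 0.182). I'll move above the mark with the gripper closed.

Call:
move_arm(
  gripper=[0,0,0,0,0,0,0,0],
  dp=[
    [0,0,0],
    [0.025,-0.025,0],
    [0.025,-0.025,0],
    [0.025,-0.025,0],
    [0.025,-0.025,0],
    [0.025,-0.025,0],
    [0.025,-0.025,0],
    [0.025,-0.025,0],
  ],
  turn=[-4.1,0,0,0,0,0,0,0],
)

```text
t: 0.9
tcp_pos: [0.2491, -0.3083, 0.2418]
orientation: [-0.0, 0.987, 0.163, -0.0]
ft_force: [-0.2, 0.3, 0.3]
gripper_width: -0.0001
```

Call:
move_arm(
  gripper=[0,0,0,0,0,0,0,0],
  dp=[
    [0.025,-0.025,0],
    [0.025,-0.025,0],
    [0.025,-0.025,0],
    [0.025,-0.025,0],
    [0.025,-0.025,0],
    [0.025,-0.025,0],
    [0.025,-0.025,0],
    [0.025,-0.025,0],
  ],
  turn=[0,0,0,0,0,0,0,0],
)

```text
t: 1.7
tcp_pos: [0.3738, -0.0546, 0.242]
orientation: [0.0, 0.987, 0.163, -0.0]
ft_force: [0.5, -0.5, -0.6]
gripper_width: 0.0002
```

Call:
move_arm(
  gripper=[0,0,0,0,0,0,0,0],
  dp=[
    [0.025,-0.025,0],
    [0.025,-0.025,0],
    [0.025,-0.025,0],
    [0.025,-0.025,0],
    [0.025,-0.025,0],
    [0.025,-0.025,0.02],
    [0.025,-0.025,0.02],
    [0,-0.005,0.02],
  ],
  turn=[0,0,0,0,0,0,0,0],
)

```text
t: 2.5
tcp_pos: [0.4822, 0.1737, 0.1806]
orientation: [-0.001, 0.986, 0.165, -0.0]
ft_force: [-0.4, -0.6, 0.2]
gripper_width: -0.0001
```

Call:
move_arm(
  gripper=[0,0,0,0,0,0,0,0],
  dp=[
    [0.012,-0.015,0.02],
    [0.011,-0.013,0.02],
    [0,0,0.02],
    [0,0,0.015],
    [0,0,0.01],
    [0,0,0],
    [0,0,0],
    [0,0,0],
  ],
  turn=[0,0,0,0,0,0,0,0],
)

```text
t: 3.3
tcp_pos: [0.4949, 0.2046, 0.0987]
orientation: [-0.0, 0.987, 0.163, 0.001]
ft_force: [0.4, 0.4, 0.9]
gripper_width: 0.0002
```

Call:
move_arm(
  gripper=[0,0,0,0,0,0,0,0],
  dp=[
    [0,0,0.006],
    [0,0,0.004],
    [0,0,0.002],
    [0,0,0.002],
    [0,0,0.002],
    [0,0,0.001],
    [0,0,0],
    [0,0,0],
  ],
  turn=[0,0,0,0,0,0,0,0],
)

```text
t: 4.1
tcp_pos: [0.4942, 0.2047, 0.0805]
orientation: [0.0, 0.987, 0.163, 0.0]
ft_force: [-1.7, -0.3, 3.5]
gripper_width: 0.0
```

Call:
move_arm(
  gripper=[0,0,0,0,0,0,0,0],
  dp=[
    [0,0,0.001],
    [0,0,0.001],
    [0,0,0.001],
    [0,0,0],
    [0,0,0],
    [0,0,0],
    [0,0,0],
    [0,0,0],
  ],
  turn=[0,0,0,0,0,0,0,0],
)

```text
t: 4.9
tcp_pos: [0.4943, 0.2047, 0.0798]
orientation: [0.0, 0.987, 0.163, 0.001]
ft_force: [-4.6, -1.5, 13.7]
gripper_width: -0.0002
```

Stop reached at 13.7 N. I'll let go by moving straight up, faster than the cover swings.

Call:
move_arm(
  gripper=[0,0,0,0,0,0,0,0],
  dp=[
    [0.01,0,-0.03],
    [0.02,0,-0.04],
    [0.02,0,-0.04],
    [0,0,-0.04],
    [0,0,0],
    [0,0,0],
    [0,0,0],
    [0,0,0],
  ],
  turn=[0,0,0,0,0,0,0,0],
)

```text
t: 5.7
tcp_pos: [0.5404, 0.2205, 0.2247]
orientation: [0.0, 0.987, 0.163, -0.002]
ft_force: [-0.0, -0.2, 0.2]
gripper_width: 0.0003
```

```bash
python3 - <<'E'
from h import *
S,_,_=cam('scene');W,d,c=cam('wrist')
np.savez('w1.npz',p=W,d=d,E=c['extrinsics'],k=[c['fx'],c['fy'],c['cx'],c['cy']])
s=cv2.resize(S[80:320,200:520],(533,400));w=cv2.resize(W,(533,400))
cv2.imwrite('pics/a1.png',cv2.resize(np.hstack([s,w]),(800,300)));print(monitor.state()['tcp_pos'])
E
```

```text
[0.54065133 0.22056655 0.22534666]
```

View pics/a1.png

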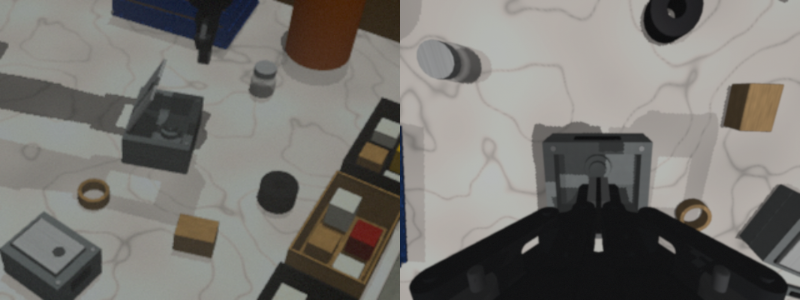

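The scene crop shows the wide cover standing open at about (150,100), with the narrow one still shut. The wrist view shows the button at about (597,165), which is full-frame (315,264). I'll check that against the predicted spot (0.489, 0.204).

```bash
python3 - <<'E'
from h import *
z=np.load('w1.npz');k=z['k'];c=dict(fx=k[0],fy=k[1],cx=k[2],cy=k[3],extrinsics=z['E'])
print(plane([[315,264]],.052,c)); g=z['d']; print(pts([[315,262]],g[262,315:316],c))
cv2.imwrite('pics/a2.png',cv2.resize(z['p'][200:400,200:440],None,fx=3,fy=3))
E
```

```text
[[0.49899804 0.20931946 0.052     ]]
[[0.50076421 0.20992021 0.05140826]]
```

View pics/a2.png

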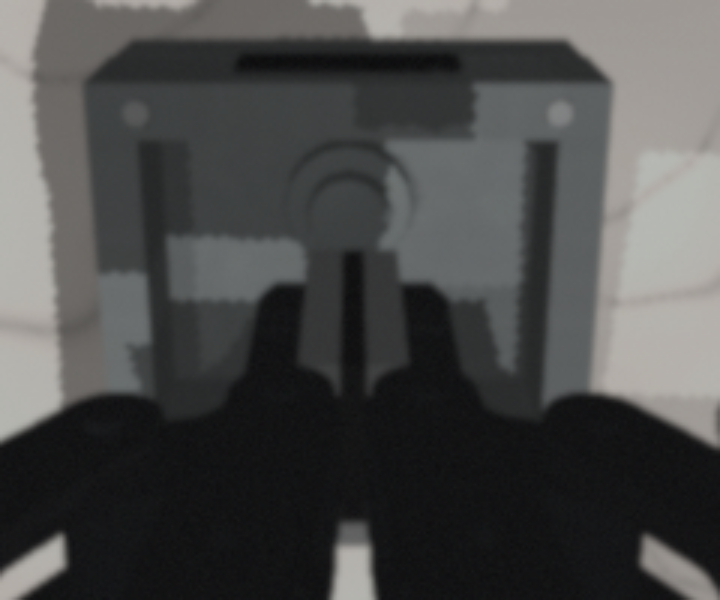

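The button's top disc is centred at crop (347,212), or full-frame (316,271), so about (0.493, 0.207). That agrees with the prediction to within 4 mm, so I'll descend on (0.491, 0.205).

Call:
move_arm(
  gripper=[0,0,0,0,0,0,0,0],
  dp=[
    [-0.026,0,0],
    [-0.026,-0.001,0.02],
    [0,0,0.03],
    [0,0,0.03],
    [0,0,0.03],
    [0,0,0.03],
    [0,0,0.013],
    [0,0,0],
  ],
  turn=[0,0,0,0,0,0,0,0],
)

```text
t: 6.6
tcp_pos: [0.4899, 0.2043, 0.0715]
orientation: [0.0, 0.987, 0.163, -0.003]
ft_force: [0.4, 0.2, -0.1]
gripper_width: 0.0001
```

Call:
move_arm(
  gripper=[0,0,0,0,0,0,0,0],
  dp=[
    [0,0,0.004],
    [0,0,0.003],
    [0,0,0.002],
    [0,0,0.002],
    [0,0,0.001],
    [0,0,0.001],
    [0,0,0],
    [0,0,0],
  ],
  turn=[0,0,0,0,0,0,0,0],
)

```text
t: 7.4
tcp_pos: [0.492, 0.205, 0.0616]
orientation: [-0.0, 0.987, 0.163, 0.0]
ft_force: [-0.1, -0.9, 1.7]
gripper_width: 0.0003
```

Call:
move_arm(
  gripper=[0,0,0,0,0,0,0,0],
  dp=[
    [0,0,0.001],
    [0,0,0.001],
    [0,0,0.001],
    [0,0,0.001],
    [0,0,0],
    [0,0,0],
    [0,0,0],
    [0,0,0],
  ],
  turn=[0,0,0,0,0,0,0,0],
)

```text
t: 8.2
tcp_pos: [0.4921, 0.205, 0.0575]
orientation: [0.0, 0.987, 0.163, 0.0]
ft_force: [-0.1, 0.1, 4.9]
gripper_width: -0.0
```

Call:
move_arm(
  gripper=[0,0,0,0,0,0,0,0],
  dp=[
    [0,0,0.001],
    [0,0,0.001],
    [0,0,0],
    [0,0,0],
    [0,0,0],
    [0,0,0],
    [0,0,0],
    [0,0,0],
  ],
  turn=[0,0,0,0,0,0,0,0],
)

```text
t: 9.0
tcp_pos: [0.4921, 0.205, 0.0569]
orientation: [0.0, 0.987, 0.163, 0.0]
ft_force: [-3.7, -0.9, 12.0]
gripper_width: -0.0003
```

Button at its hard stop: 12 N at TCP z 0.057, about 5 mm below first contact. Now I'll go up, over the cover to the robot's side, and down behind it.

Call:
move_arm(
  gripper=[0,0,0,0,0,0,0,0],
  dp=[
    [0,0,-0.03],
    [0,0,-0.04],
    [0,0,-0.04],
    [0,0,-0.04],
    [0,0,-0.02],
    [-0.02,0,0],
    [-0.03,0,0],
    [-0.03,0,0],
  ],
  turn=[0,0,0,0,0,0,0,0],
)

```text
t: 9.8
tcp_pos: [0.4151, 0.1788, 0.224]
orientation: [0.0, 0.987, 0.163, -0.001]
ft_force: [-0.8, -0.6, 0.3]
gripper_width: 0.0001
```

Call:
move_arm(
  gripper=[0,0,0,0,0,0,0,0],
  dp=[
    [-0.035,0,0],
    [0,0,0],
    [0,0,0.03],
    [0,0,0.03],
    [0,0,0.01],
    [0,0,0],
    [0,0,0],
    [0,0,0],
  ],
  turn=[0,0,0,0,0,0,0,0],
)

```text
t: 10.6
tcp_pos: [0.3842, 0.1682, 0.1569]
orientation: [-0.0, 0.987, 0.163, 0.001]
ft_force: [1.2, -0.1, -0.4]
gripper_width: 0.0002
```

```bash
python3 - <<'E'
from h import *
S,_,_=cam('scene')
cv2.imwrite('pics/b1.png',cv2.resize(S[60:260,200:467],(800,600)))
p=monitor.state()['tcp_pos'];e=np.array([.9466,.3223]);q=p[:2]-np.array([.423,.182]);print(p,'r',q@e,'lat',q@[-.3223,.9466])
E
```

```text
[0.38412511 0.16819332 0.15690607] r -0.041248863247224106 lat -0.0005400281066781538
```

View pics/b1.png

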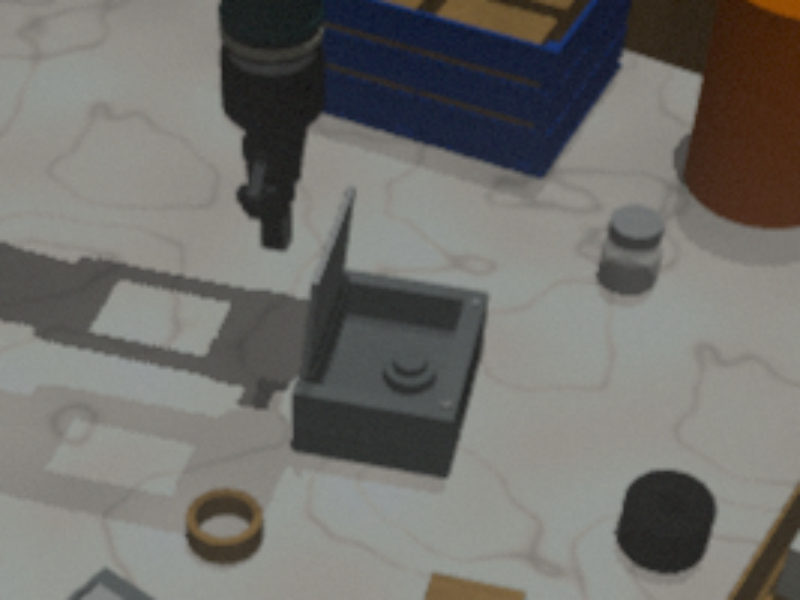

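The picture shows the fingertips behind the open cover at about (275,240), and the button out at (410,370). Next I push the cover over along an arc.

Call:
move_arm(
  gripper=[0,0,0,0,0,0,0,0],
  dp=[
    [0.015,0,0.001],
    [0.014,0,0.001],
    [0.011,0,0.001],
    [0.011,0,0.001],
    [0.011,0,0.003],
    [0.011,0,0.005],
    [0.01,0,0.007],
    [0.01,0,0.008],
  ],
  turn=[0,0,0,0,0,0,0,0],
)

```text
t: 11.45
tcp_pos: [0.4712, 0.198, 0.1273]
orientation: [0.0, 0.987, 0.163, -0.001]
ft_force: [-4.3, -2.0, 2.3]
gripper_width: 0.0002
```

Call:
move_arm(
  gripper=[0,0,0,0,0,0,0,0],
  dp=[
    [0.008,0,0.01],
    [0.007,0,0.011],
    [0.004,0,0.008],
    [0.003,0,0.008],
    [0,0,0.004],
    [0,0,0.003],
    [0,0,0],
    [0,0,0],
  ],
  turn=[0,0,0,0,0,0,0,0],
)

```text
t: 12.25
tcp_pos: [0.493, 0.2053, 0.0854]
orientation: [-0.0, 0.987, 0.163, 0.002]
ft_force: [-0.2, 1.4, 4.2]
gripper_width: -0.0001
```

Call:
move_arm(
  gripper=[0,0,0,0,0,0,0,0],
  dp=[
    [0,0,0.002],
    [0,0,0.002],
    [0,0,0.001],
    [0,0,0.001],
    [0,0,0.001],
    [0,0,0],
    [0,0,0],
    [0,0,0],
  ],
  turn=[0,0,0,0,0,0,0,0],
)

```text
t: 13.05
tcp_pos: [0.4933, 0.2054, 0.0798]
orientation: [-0.0, 0.987, 0.163, 0.002]
ft_force: [-0.9, -0.1, 10.9]
gripper_width: -0.0002
```

Stop reached again: 10.9 N at the same height (0.0798). Releasing and coming away.

Call:
move_arm(
  gripper=[0,0,0,0,0,0,0,0],
  dp=[
    [0,0,-0.005],
    [0,0,-0.01],
    [0,0,-0.02],
    [0,0,-0.04],
    [0,0,-0.04],
    [0,0,-0.04],
    [-0.04,0,0],
    [-0.04,0,0],
  ],
  turn=[0,0,0,0,0,0,0,0],
)

```text
t: 13.85
tcp_pos: [0.4157, 0.1789, 0.2331]
orientation: [0.0, 0.987, 0.163, 0.0]
ft_force: [-0.3, 0.1, 0.1]
gripper_width: -0.0002
```

Call:
move_arm(
  gripper=[0,0,0,0,0,0,0,0],
  dp=[
    [-0.03,0,0],
    [0,0,0],
    [0,0,0],
    [0,0,0],
    [0,0,0],
    [0,0,0],
    [0,0,0],
    [0,0,0],
  ],
  turn=[0,0,0,0,0,0,0,0],
)

```text
t: 14.65
tcp_pos: [0.388, 0.1696, 0.2321]
orientation: [0.0, 0.987, 0.163, -0.0]
ft_force: [0.2, 0.4, -0.4]
gripper_width: 0.0
```

```bash
python3 - <<'E'
from h import *
S,d,c=cam('scene')
cv2.imwrite('pics/c1.png',S)
print(monitor.state()['tcp_pos'],monitor.state()['ft_force'])
z=np.load('scene0.npz');D=cv2.absdiff(S,z['p']).max(2)
m=((D>40)*255).astype(np.uint8);n,_,st,_=cv2.connectedComponentsWithStats(m);print([s.tolist() for s in st[1:] if s[4]>40])
u,v=np.meshgrid(range(322,352,5),range(160,195,6));u,v=u.ravel(),v.ravel();print('cover z',np.round(pts(np.c_[u,v],d[v,u],c)[:,2],3))
E
```

```text
[0.38788083 0.16952954 0.23215731] [ 0.57704239 -1.05697087 -0.4215615 ]
[[39, 0, 14, 6, 48], [85, 0, 43, 84, 917], [278, 0, 34, 11, 137], [155, 7, 28, 13, 189], [274, 11, 37, 107, 1878], [296, 49, 15, 9, 59], [144, 50, 165, 152, 7154], [74, 115, 28, 46, 594], [0, 190, 137, 151, 5159]]
cover z [0.074 0.073 0.076 0.074 0.074 0.074 0.076 0.07  0.071 0.074 0.075 0.073
 0.074 0.074 0.075 0.074 0.071 0.074 0.074 0.078 0.076 0.074 0.071 0.071
 0.072 0.071 0.071 0.073 0.071 0.07  0.03  0.068 0.07  0.071 0.076 0.066]
```

View pics/c1.png

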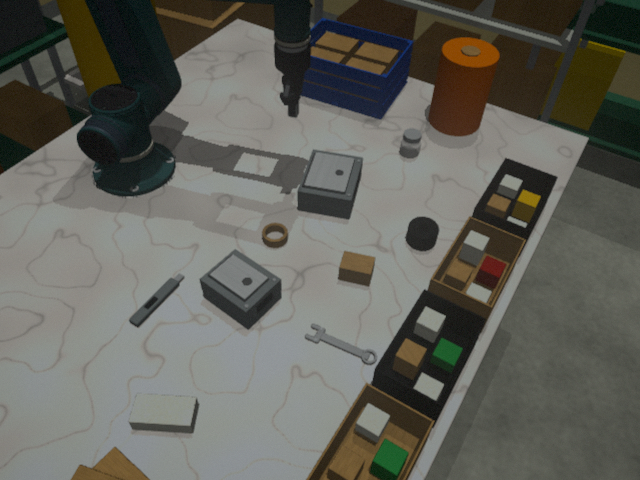

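The wide cover is shut and level at (332,175), 1.5 s after release. The narrow cover is shut at (240,285), and the bystanders are where they began. Handing in.

```bash
python3 -c "
from bench import robot;print(robot.finish_job())"
```

```text
the job is handed in; nothing more can be done
None
```

The wide counter is zeroed and the job is handed in, at about 15 s of the 58 s allowed; no verdict is reported.

- **Opening:** I pressed the free end of the cover to its stop (13.7 N) and let go. The picture showed it standing open.
- **Button:** I pressed it to its hard stop, about 5 mm of travel and 12 N. It was out again in the next picture.
- **Closing:** I pushed the cover over from the robot's side and pressed it to the stop (10.9 N, at the same height as the first press), then moved the arm clear.

**Last checks:**
- The wide cover lay shut and level about 1.5 s after release. Its depth readings were mostly 0.070–0.076 m against an expected 0.074 m. The three that fell outside that range, including one of 0.03 m, were in the sample grid and I did not look into them.
- The narrow counter was shut.
- In the scene picture, the only differences from the start were the arm and its shadow, so the bystanders had not moved.
- The arm touched nothing.

**One disagreement:** the button's position by the wrist camera and by prediction from the cover differed by about 4 mm. I aimed between the two, well within the 28 mm button.

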